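# Oil the balancing stand, feel out the pulley's heavy side and hold it at the bottom

### The job

Give the bearings of the balancing stand a shot of oil: push the oiler's hand lever all the way to its stop and let it spring back home. Then take the rubber-damped pulley by its steel rim and turn it by hand to feel which side the hidden ballast is on (nothing shows it from outside, and the stiff bearings keep the pulley wherever it is left), bring that heavy side straight down, and finish with the pulley still gripped and held there, ready for marking. Leave the other things on the bench where they are.

Things in the scene. Friction and masses are not known exactly. Their poses are not given: they have to be found in the camera images.
- stand: Balancing stand, fixed to the bench: grey base plate 180 (x) x 160 (y) x 18 mm with two upright aluminium posts, 16 mm thick and 44 mm wide, their centres 64 mm either side along x, carrying a level axle 135 mm above the bench between them; bearing housings reach 24 mm above the axle. Origin under the plate's centre, x along the axle (away from the robot at yaw 0), z up.
- axle (a point): Centre of the pulley, on the axle; axes as the stand's, not turning. The pulley has a steel rim ring 200 mm across, 160 mm inside, 30 mm wide, to be pinched across its width (41 mm free each side up to the posts); a rubber ring; and a closed aluminium hub disc 148 mm across, 22 mm thick, recessed 4 mm. Hub 36 mm wide over its dark centre. Six small bolts round rim and disc, all alike.
- rotor (a joint): Angle of the hub disc, rad, no end stops, growing right-handed about the axle's x (top moves to -y); 0 at the start, whichever side is heavy. Sealed in the disc, 50 mm from the axle at an unknown angle at least 45 degrees from the bottom, is the ballast: it pulls with 0.20 to 0.27 N m when level with the axle. The bearings drag a steady 0.30 N m against any turning: the disc stays where left.
- rim (a joint): Twist of the rim ring ahead of the hub disc in the soft rubber, rad, same sense; 0 when free, 2.5 N m per rad. It shows the turning moment the hand puts in: while the disc turns that is the bearing drag plus (lifting) or minus (lowering) the ballast's pull, up to 0.23 rad.
- oiler: Oiler, fixed to the bench: square foot 100 x 90 mm, clear round reservoir 76 mm across with cap, top 79 mm above the bench, and above it the lever's pivot at 95 mm between two small cheeks (to 111 mm). Origin under its centre, below the pivot; the lever swings in its x-z plane, pushed towards +x (away from the robot, give or take 0.4 rad).
- lever_knob (a point): Centre of the black ball (28 mm) at the end of the oiler's lever, a steel rod 12 mm thick, 120 mm from pivot to ball. At rest the ball is 206 mm above the bench and 47 mm to the -x side of the pivot; pushed, it swings over the top to 47 mm on the +x side. The point's axes turn with the lever.
- oil_lever (a joint): Oiler lever angle, rad: 0 at rest, leaning 0.4 rad to the oiler's -x side; 0.8 at its stop, leaning 0.4 rad to +x. A spring pulls it home: about 2.5 N at the ball at rest, 6.5 N at the stop.
- tape_mid (a point): Bystander: masking-tape roll lying flat, 68 mm across, 24 mm high; point at its centre. Leave it.
- glue_jar_mid (a point): Bystander: white jar with black cap, 48 mm across, 75 mm high; point half-way up. Leave it.
- screwdriver: Bystander: screwdriver lying on the bench, 190 mm long; origin under its middle. Leave it.
- wrench: Bystander: open-ended wrench lying on the bench, 170 mm long; origin under its middle. Leave it.
- mug_mid (a point): Bystander: white mug, 80 mm across, 90 mm high; point half-way up. Leave it.
- carton_mid (a point): Bystander: small cardboard box 80 x 110 x 50 mm; point at its centre. Leave it.
- spool_mid (a point): Bystander: grey spool standing on its flange, 68 mm across, 50 mm high; point half-way up. Leave it.
There are look-alikes about, which are no part of the job. Several things look just like the oiler: the one meant starts nearest to the robot's base.

How it is judged:
By the outcome, as a careful person would: the job done as asked, in the order asked, and still so for the second after the job is handed in, while the arm keeps its last pose, push and grip.
It also fails if it takes over 72 s, if anything falls off the work surface, if the arm or the gripper's body presses on something with over 40 N, if the wrist force passes 120 N, or if a joint passes its speed limit or range.

### The arm

A 6-joint arm with a two-finger parallel gripper is mounted at the origin on the work surface. World frame = base frame: x ahead of the robot, y to its left, z up, the work surface at z = 0. Lengths are in m, angles in rad, forces in N, time in s.
With the tool pointing down it reaches from about 0.325 to 0.775 m from the base axis. Payload 9.3 kg.
Tool frame: the origin (TCP) lies at the very end of the fingers, on their centre line; the grasp point (between the pads) lies 19 mm behind it; z points along the fingers, y is the line along which they close (so a half turn about z gives the same grasp; the last joint's range is limited). The gripper opens to 85 mm and grips with 20 to 120 N. Pads are 22 mm wide; open, the fingers measure 114 mm over their backs; the gripper's body (76 mm by 85 mm) begins 54 mm behind the grasp point. The pads swing forward as they close: fully open they stand 13 mm farther back than shut.
Start: joints at [0.955, 0.259, 0.021, 1.334, 0, 1.418], TCP at [0.246, 0.492, 0.205] pointing down, gripper open.
Joint ranges: [-3.04, 3.04], [-0.91, 1.82], [-1.04, 1.36], [-1.92, 1.95], [-1.52, 1.45], [-3.14, 3.14]. Speed limits (rad/s): [2.22, 2.22, 2.79, 3.14, 3.14, 3.14].

### API

Orientations are given as [roll, pitch, yaw] about the fixed x, y, z axes, in that order (R = Rz(yaw) Ry(pitch) Rx(roll)).
In Python, from rig import env gives the robot as it stands. Calls block until the motion is done:
- env.move_pose(position, orientation): joint-space move of the TCP to a pose.
- env.move_linear(position, rotation=None, velocity=0.15): straight line of the TCP; rotation=None keeps the orientation; velocity is the mean speed in m/s.
- env.set_joints(angles): joint-space move.
- env.grip(opening): opening from 0.0 (shut) to 1.0 (fully open); the grip force is fixed at half the most; returns when the fingers have stopped.
- env.hold(seconds).
- env.solve_ik(position, orientation): joint angles nearest the present ones, or None.
- env.get_obs(): the state.
- env.read_camera(name): name is "side" or "top" or "wrist"; returns the picture (480x640x3 uint8, red, green, blue); there is no depth.
- env.calibration(name): a dict with "fx", "fy", "cx", "cy" (pixels), "k1" (the pictures are not rectified: a ray, as slopes to the right and down, at radius r is drawn at 1 + k1 r^2 times it, then the intrinsics apply), "xyz" and "orientation" of the camera in the world. Camera axes: x right, y up, looking along -z (the intrinsics and any distortion apply to the point x, -y, -z); pixel columns grow to the right and rows downward; lengths in m; the calibration is good to about 2 mm. A picture is of the moment at which its call begins: read the wrist's pose just before it. calibration takes no time and is no camera call; for the wrist camera it gives the pose at the moment of the call.
A pose or a line that the arm cannot do raises env.Unreachable and nothing moves.
- env.close_job(): hands the job in; it is judged then, once.
The state is a dict: "time_s": time; "joint_positions": joint angles; "joint_velocities": joint speeds; "joint_efforts": joint torques, N m; "tcp_pos": TCP position; "orientation": TCP orientation; "wrist_force": force on the tool from outside, world axes, zero at the start; "torque": the same for the moment, N m; "finger_gap": opening from 0.0 (shut) to 1.0 (fully open); "grip_force": force on a finger pad.
Only numpy, scipy, OpenCV 4.12 (cv2) and the standard library are available. Lean on these libraries where they do the work, as an engineer would, in place of code of your own. Each camera call takes 0.05 s, during which the arm holds its last target. There are 200 camera calls.

## Working session

There is one attempt and no reset: what is moved stays moved. The work goes in short steps, each a Python script; the robot and the scene stay as the last script left them, time stands still between calls to the robot, and variables do not carry over. Pictures are saved under pics/ and viewed, at most 10 in all, crops included, and the job is handed in when it is done.

```bash
ls; mkdir -p pics
python3 - <<'E'
from rig import env
import cv2
for n in("top","side"):
    c=env.calibration(n);print(n,c)
    cv2.imwrite(f"pics/{n}0.png",env.read_camera(n)[:,:,::-1])
print(env.get_obs())
E
```

```text
pics
top {'fx': 521.7480854827419, 'fy': 521.7480854827419, 'cx': 315.1981895277892, 'cy': 242.69920987802846, 'k1': -0.1182087413470652, 'xyz': array([0.29863358, 0.21871746, 1.35806977]), 'orientation': array([ 0.20949116, -0.00384034, -1.6257639 ])}
side {'fx': 610.7323135821944, 'fy': 610.7323135821944, 'cx': 329.6105797136959, 'cy': 236.49720906807792, 'k1': 0.02628084959270227, 'xyz': array([ 0.15201141, -0.63428988,  1.26048657]), 'orientation': array([ 0.68176185, -0.0122232 , -0.43332008])}
{'time_s': 0.1, 'joint_positions': array([ 9.55450443e-01,  2.59159073e-01,  2.08535116e-02,  1.33367617e+00,
       -1.36692947e-05,  1.41825498e+00]), 'joint_velocities': array([-0.00085895, -0.00073054,  0.0007169 , -0.00053879, -0.00224948,
        0.0002593 ]), 'joint_efforts': array([ 4.60805342e-03, -5.56690872e+01,  3.45072269e+01,  1.15175339e-02,
       -2.16124072e-04,  1.58331017e-05]), 'tcp_pos': array([0.24537764, 0.49193416, 0.20412028]), 'orientation': array([-3.14041894e+00, -1.66611966e-04,  2.67878802e+00]), 'wrist_force': array([-0.36071721, -0.65805888,  0.64061412]), 'torque': array([-0.01024443, -0.05769905,  0.01329113]), 'grip_force': 0.0, 'finger_gap': 0.997143225716589}
```

View pics/top0.png

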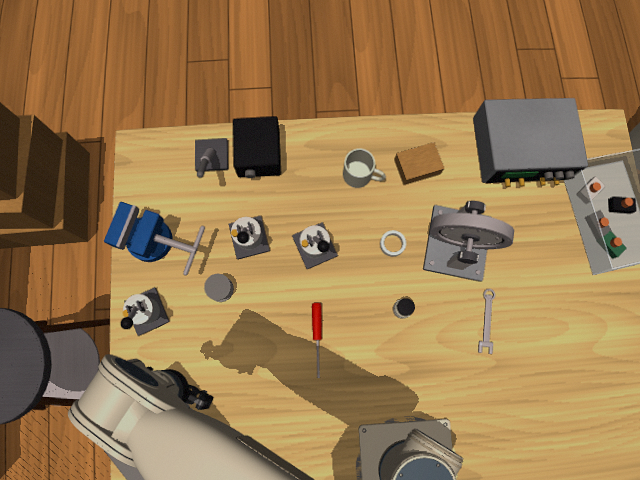

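View pics/side0.png

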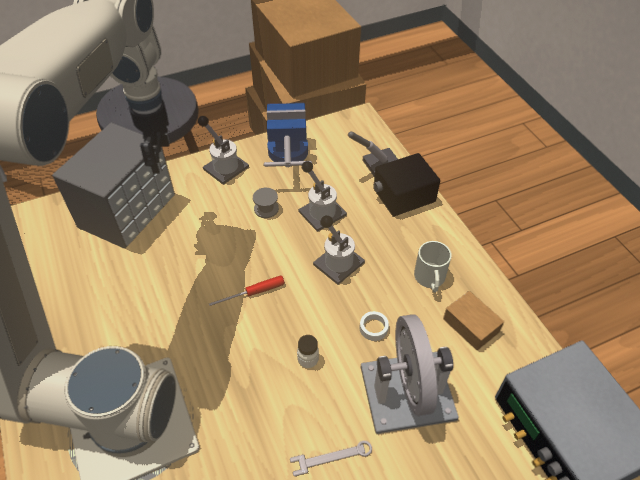

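The top view shows three oilers: (316,242), (248,235) and (140,310). The base is at (408,470), so (316,242) looks nearest. The black things at (256,145) and (403,307) are a box and the jar cap. I'll measure the oilers and take a close crop.

```bash
cat > h.py <<'E'
import numpy as np, cv2
from scipy.spatial.transform import Rotation as R
def ray(c,px):
    K=np.array([[c['fx'],0,c['cx']],[0,c['fy'],c['cy']],[0,0,1]])
    u=cv2.undistortPoints(np.array([[px]],float),K,np.array([c['k1'],0,0,0.]))[0,0]
    d=R.from_euler('xyz',c['orientation']).apply([u[0],-u[1],-1]);return np.array(c['xyz']),d
def onz(c,px,z):
    o,d=ray(c,px);return o+d*(z-o[2])/d[2]
def tri(c1,p1,c2,p2):
    o1,d1=ray(c1,p1);o2,d2=ray(c2,p2)
    t=np.linalg.lstsq(np.c_[d1,-d2],o2-o1,rcond=None)[0]
    a,b=o1+d1*t[0],o2+d2*t[1];return (a+b)/2,np.linalg.norm(a-b)
def proj(c,p):
    K=np.array([[c['fx'],0,c['cx']],[0,c['fy'],c['cy']],[0,0,1]])
    q=R.from_euler('xyz',c['orientation']).inv().apply(np.array(p)-c['xyz'])*[1,-1,-1]
    return cv2.projectPoints(q.reshape(1,1,3),np.zeros(3),np.zeros(3),K,np.array([c['k1'],0,0,0.]))[0].ravel()
E
python3 - <<'E'
from rig import env
from h import *
T,S=env.calibration('top'),env.calibration('side')
for p in [(316,242),(248,235),(140,310)]:
    q=onz(T,p,.08);print(p,q,np.hypot(*q[:2]))
t,s=cv2.imread('pics/top0.png'),cv2.imread('pics/side0.png')
def crop(im,x,y,w,h,f): return cv2.resize(im[y:y+h,x:x+w],(400,300),interpolation=cv2.INTER_CUBIC)
m=np.vstack([np.hstack([crop(t,280,212,80,60,5),crop(s,300,205,80,60,5)]),np.hstack([crop(t,410,190,120,90,3),crop(s,350,310,120,120*3//4+30,3)])])
cv2.imwrite('pics/m1.png',m)
E
```

```text
(316, 242) [0.57136594 0.19678358 0.08      ] 0.6043035803768562
(248, 235) [0.59861189 0.3666239  0.08      ] 0.7019610281955591
(140, 310) [0.42327829 0.64075115 0.08      ] 0.7679365453181787
```

View pics/m1.png

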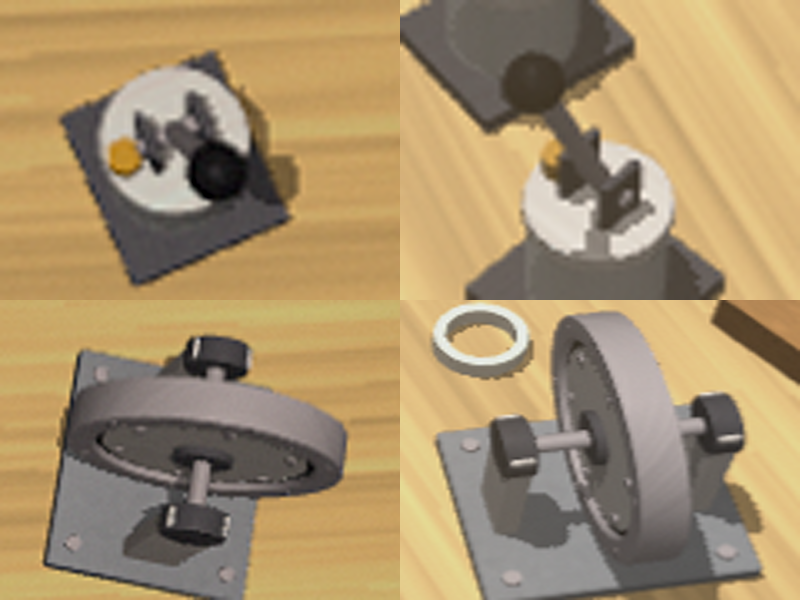

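The crop confirms the choice. The oiler at top (316,242), r=0.60 m, is nearest. Its knob is at top (323.4,246) and side (326.6,221.4), with the lever leaning towards the robot. The stand's plate corners are at top (433,206), (424,269) and (483,280).

Run:
```python
from rig import env
from h import *
np.set_printoptions(precision=4,suppress=True)
T,S=env.calibration('top'),env.calibration('side')
print('knob',tri(T,(323.4,246),S,(326.6,221.4)))
f=[onz(T,(280+x/5,212+y/5),.012) for x,y in [(62,118),(212,52),(288,215),(138,285)]]
print('foot',np.array(f).round(3),np.mean(f,0))
for i in range(4):
    d=f[(i+1)%4]-f[i];print(np.linalg.norm(d),np.arctan2(d[1],d[0]))
# stand
c=[onz(T,(410+x/3.333,190+y/3.333),.018) for x,y in [(80,50),(45,265),(245,301)]]
s=[onz(S,(350+x/3.333,310+y/2.5),.018) for x,y in [(35,130),(80,300),(360,272)]]
for q in(c,s):
    q=np.array(q);print(q)
    for a,b in((0,1),(1,2)):
        d=q[b]-q[a];print(np.linalg.norm(d),np.arctan2(d[1],d[0]))
    print('centre',(q[0]+q[2])/2)
# rim outline: circle-ish extent in top; grey rim top contour; housings by dark mask
im={'top':cv2.imread('pics/top0.png'),'side':cv2.imread('pics/side0.png')}
for n,(x,y,w,h),cal in(('top',(410,190,120,90),T),('side',(350,310,120,120),S)):
    g=im[n][y:y+h,x:x+w]; m=(g.max(2)<75).astype(np.uint8)
    k,l,st,ce=cv2.connectedComponentsWithStats(m)
    for i in range(1,k):
        if st[i,4]>40: print(n,st[i],ce[i]+[x,y],onz(cal,ce[i]+[x,y],.15))
```

```text
knob (array([0.5358, 0.1825, 0.2026]), np.float64(0.0015141907130617187))
foot [[0.607 0.257 0.012]
 [0.638 0.176 0.012]
 [0.548 0.141 0.012]
 [0.515 0.221 0.012]] [0.5769 0.1988 0.012 ]
0.08727524627181167 -1.1996578620259415
0.09670286249495595 -2.7739683009704343
0.08702107901797175 1.9579582091968017
0.09809660910846724 0.3703791554475214
[[ 0.669  -0.1266  0.018 ]
 [ 0.496  -0.0808  0.018 ]
 [ 0.4582 -0.2375  0.018 ]]
0.17897232832615337 2.8825872228132594
0.1611839863953721 -1.8074187927470131
centre [ 0.5636 -0.1821  0.018 ]
[[ 0.5001 -0.0833  0.018 ]
 [ 0.4557 -0.2342  0.018 ]
 [ 0.6282 -0.2861  0.018 ]]
0.15736779100670262 -1.8570496862801167
0.18019909193800682 -0.2920512377805785
centre [ 0.5642 -0.1847  0.018 ]
top [ 49  11  25  13 183] [473.6995 207.0219] [ 0.6226 -0.1901  0.15  ]
top [ 19  27  83  47 656] [465.7378 241.9802] [ 0.5371 -0.1601  0.15  ]
top [ 50  44  20  10 107] [469.5047 237.6449] [ 0.5472 -0.1706  0.15  ]
side [ 88  39  15  23 115] [443.0435 363.2174] [ 0.6128 -0.2126  0.15  ]
side [28 49 13 22 88] [381.8864 373.3864] [ 0.4906 -0.1815  0.15  ]
side [55 55  7 11 44] [408.3409 371.2955] [ 0.5406 -0.1993  0.15  ]
side [ 56 109  51   9  57] [430.9825 423.1754] [ 0.5268 -0.3094  0.15  ]
```

Run:
```python
from rig import env
from h import *
np.set_printoptions(precision=3,suppress=True)
yaw=.37;u=np.array([np.cos(yaw),np.sin(yaw),0]);piv=np.array([.577,.199,0])
P=lambda s,z:piv+u*s+[0,0,z]
env.grip(0.0)
o=None
for y in(yaw,yaw-np.pi,yaw+np.pi):
    j=env.solve_ik(P(-.1,.26),[np.pi,0,y]);print(y,j)
    if j is not None and (o is None or abs(j[5]-1.418)<o[0]): o=(abs(j[5]-1.418),y)
env.move_pose(P(-.1,.26),[np.pi,0,o[1]])
env.move_linear(P(-.1,.195))
f0=env.get_obs()['wrist_force'];print(f0)
env.move_linear(P(.010,.195),velocity=.12)
for s in np.arange(.013,.040,.003):
    env.move_linear(P(s,.195),velocity=.05);ob=env.get_obs()
    f=(ob['wrist_force']-f0);print(round(s,3),f@u,f,(ob['tcp_pos']-piv)@u)
    if f@u<-16: break
cv2.imwrite('pics/push_top.png',env.read_camera('top')[:,:,::-1]);cv2.imwrite('pics/push_side.png',env.read_camera('side')[:,:,::-1])
print(env.get_obs()['time_s'])
```

```text
0.37 [0.16  0.18  0.057 1.448 0.    2.932]
-2.771592653589793 [ 0.16   0.18   0.057  1.448  0.    -0.21 ]
3.5115926535897932 [ 0.16   0.18   0.057  1.448  0.    -0.21 ]
[-0.346  0.052 -0.353]
0.013 0.44992815792286356 [0.152 0.852 0.526] 0.012899252001200142
0.016 0.47107678269522657 [ 0.596 -0.235 -0.255] 0.016113430695918713
0.019 0.5963128047061429 [ 0.52   0.309 -0.407] 0.019138746404628173
0.022 0.0931000144091296 [0.092 0.021 0.61 ] 0.02216901570430054
0.025 0.16654923699832128 [ 0.645 -1.203  0.122] 0.025141453508128575
0.028 -0.03879015382071407 [-0.061  0.05   0.034] 0.028156707002940314
0.031 0.9885829810591085 [0.933 0.329 0.577] 0.03112597391545059
0.034 0.010696592417915811 [ 0.021 -0.024  0.015] 0.03413121770892985
0.037 0.005494221045066582 [ 0.366 -0.929  1.05 ] 0.03711930536727535
6.3833
```

Run:
```python
import cv2,numpy as np
t,s=cv2.imread('pics/push_top.png'),cv2.imread('pics/push_side.png')
c=lambda im,x,y:cv2.resize(im[y:y+150,x:x+100],(400,600),interpolation=cv2.INTER_CUBIC)
cv2.imwrite('pics/m2.png',np.hstack([c(t,260,180),c(s,280,130)]))
```

```text
(no output)
```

View pics/m2.png

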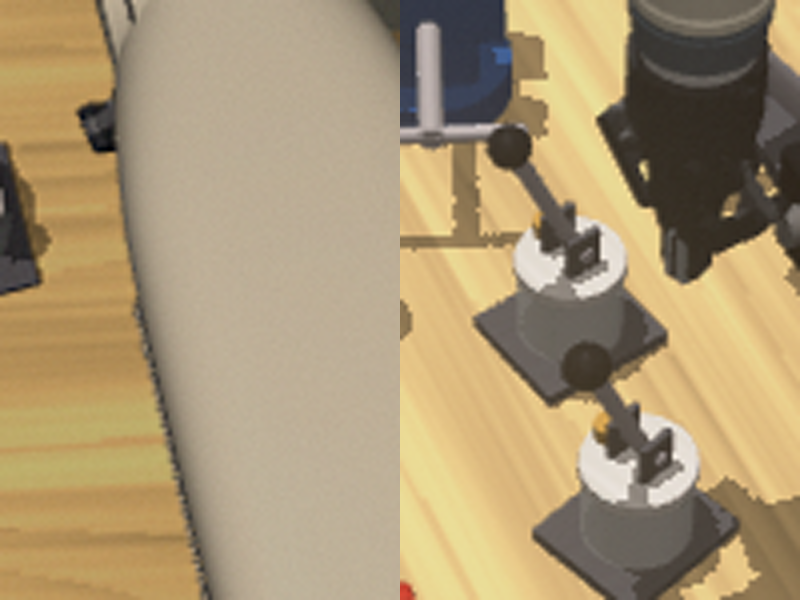

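Run:
```python
from rig import env
from h import *
np.set_printoptions(precision=3,suppress=True)
S=env.calibration('side');o=env.get_obs()
print(o['tcp_pos'],o['orientation'],o['finger_gap'],proj(S,o['tcp_pos']),proj(S,[.577,.199,.095]),proj(S,[.577,.199,.079]),proj(S,[.536,.183,.206]),proj(S,[.577,.199,0.]))
```

```text
[0.612 0.212 0.195] [3.142 0.    0.37 ] -0.0007917102854676901 [350.272 204.722] [338.429 240.13 ] [338.277 244.187] [326.284 220.37 ] [337.562 263.276]
```

The finger tip, at side (351,200), has passed beside the knob, and the lever is still at rest with its ball at (326,221). The narrow shut fingers must have slid off. I'll lift, turn so the 22 mm pad width is across the push, and look with the wrist camera.

Run:
```python
from rig import env
from h import *
np.set_printoptions(precision=3,suppress=True)
yaw=.37;u=np.array([np.cos(yaw),np.sin(yaw),0]);piv=np.array([.577,.199,0])
P=lambda s,z:piv+u*s+[0,0,z]
env.move_linear(P(.037,.29),velocity=.3)
env.move_pose(P(-.12,.29),[np.pi,0,yaw-np.pi/2])
print(env.get_obs()['joint_positions'],env.get_obs()['time_s'])
c=env.calibration('wrist');im=env.read_camera('wrist')[:,:,::-1].copy();print(c)
S=env.calibration('side');si=env.read_camera('side')[:,:,::-1]
cv2.imwrite('pics/side2.png',si);cv2.imwrite('pics/w0.png',im)
for p in ([.5335,.182,.206],[.577,.199,.095],[.577,.199,.079]):
    q=proj(c,p);print(q); cv2.drawMarker(im,tuple(int(v) for v in q),(0,0,255),0,12,1)
cv2.imwrite('pics/w1.png',im)
```

```text
[ 0.152  0.144  0.088  1.515 -0.    -1.789] 10.7917
{'fx': 347.7540875132779, 'fy': 347.7540875132779, 'cx': 321.63060728142005, 'cy': 238.96361647551163, 'k1': -0.025059775044839094, 'xyz': array([0.493, 0.084, 0.461]), 'orientation': array([-0.306,  0.   , -2.773])}
[226.392 233.958]
[210.054 204.389]
[214.428 201.429]
```

View pics/w1.png

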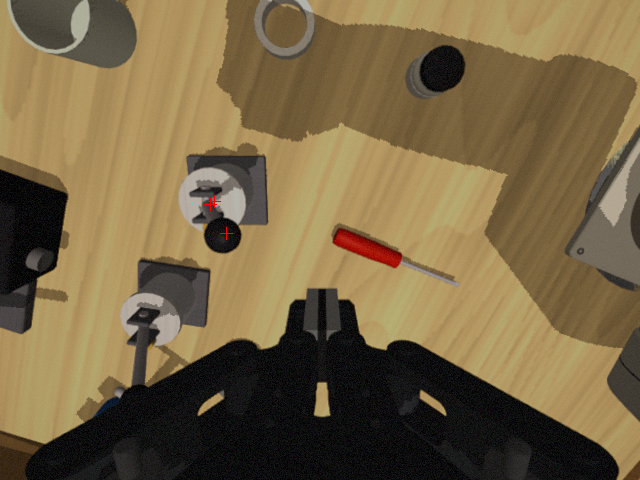

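Knob observed at (222,236), against a prediction of (226,234), so position is good to about 3 mm. The fingertips at (322,290) and the earlier side view suggest the tips sit higher than assumed, so they slid over the ball. I'll push lower.

Run:
```python
from rig import env
from h import *
np.set_printoptions(precision=3,suppress=True)
yaw=.37;u=np.array([np.cos(yaw),np.sin(yaw),0]);piv=np.array([.579,.201,0])
P=lambda s,z:piv+u*s+[0,0,z]
o=env.get_obs();c=env.calibration('wrist')
for dz in(0,.01,.02): print(proj(c,o['tcp_pos']+[0,0,dz]))
Z=.17
env.move_linear(P(-.12,Z),velocity=.25)
f0=env.get_obs()['wrist_force'];last=None
for s in list(np.arange(-.07,.0,.0175))+list(np.arange(.006,.040,.003)):
    env.move_linear(P(s,Z),velocity=.08);ob=env.get_obs()
    f=(ob['wrist_force']-f0);print(round(s,3),round(f@u,2),f)
    if f@u<-14: break
S=env.calibration('side');si=env.read_camera('side')[:,:,::-1];cv2.imwrite('pics/push2.png',si[130:280,250:450].copy())
cv2.imwrite('pics/push2.png',cv2.resize(si[130:280,250:450],(800,600)))
print(env.get_obs()['time_s'])
```

```text
[321.876 278.994]
[321.889 287.067]
[321.903 296.055]
-0.07 -5.52 [-4.958 -2.485  3.017]
-0.053 -3.89 [-3.482 -1.785  3.056]
-0.035 -4.27 [-3.843 -1.897  2.717]
-0.018 -5.43 [-4.935 -2.282  3.118]
0.006 -6.82 [-6.161 -2.966 -3.357]
0.009 -6.67 [-5.883 -3.283 -4.788]
0.012 -6.95 [-6.16  -3.334 -4.971]
0.015 -7.78 [-6.911 -3.694 -4.5  ]
0.018 -7.18 [-6.654 -2.705 -4.205]
0.021 -7.11 [-6.501 -2.911 -4.636]
0.024 -15.31 [-13.754  -6.877  -1.421]
15.3917
```

View pics/push2.png

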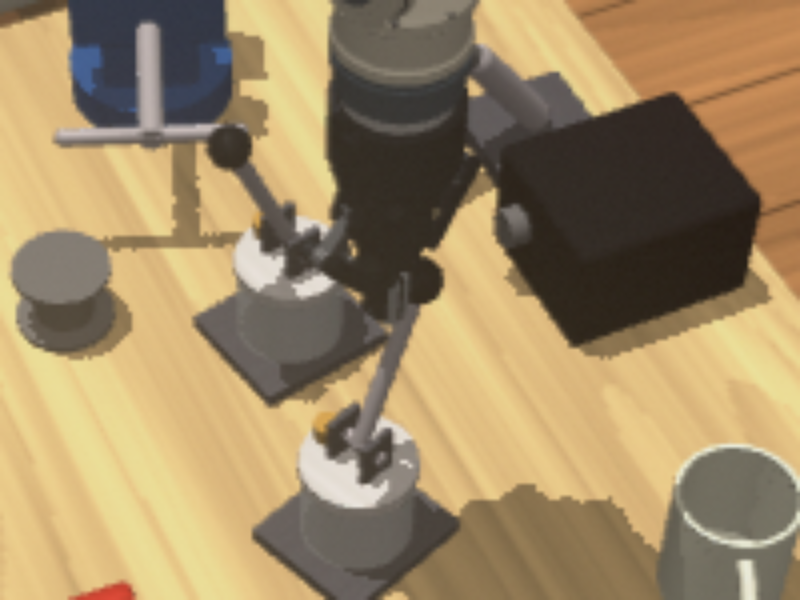

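The ball is now over the top at crop (427,280), against the finger, and the force jumped from 7 to 15 N, so the lever is at its stop. I'll let it return, then scan the reach round the rim.

```bash
cat >> h.py <<'E'
A=np.array([.564,-.1835,.135]);SY=-.27
a=np.array([np.cos(SY),np.sin(SY),0]);b=np.array([-np.sin(SY),np.cos(SY),0]);z=np.array([0,0,1.])
def pose(psi,rho=.076,sg=1,tilt=0):
    rad=-np.sin(psi)*b+np.cos(psi)*z
    rt=-np.sin(psi+tilt)*b+np.cos(psi+tilt)*z
    Z=-rt;Y=sg*a;X=np.cross(Y,Z)
    return A+rad*(rho+0)+0*Z, R.from_matrix(np.c_[X,Y,Z]).as_euler('xyz')
E
python3 - <<'E'
from rig import env
from h import *
np.set_printoptions(precision=2,suppress=True)
yaw=.37;u=np.array([np.cos(yaw),np.sin(yaw),0]);piv=np.array([.579,.201,0])
P=lambda s,z:piv+u*s+[0,0,z]
env.move_linear(P(.026,.17),velocity=.05);print(env.get_obs()['wrist_force'])
env.move_linear(P(-.10,.17),velocity=.12)
env.move_linear(P(-.10,.30),velocity=.3)
cv2.imwrite('pics/after.png',env.read_camera('side')[:,:,::-1])
im=cv2.imread('pics/after.png');ref=cv2.imread('pics/side0.png')
s=slice(205,235),slice(310,345)
print('knob change',np.abs(im[s].astype(int)-ref[s]).max(2).mean())
for sg in(1,-1):
    for d in range(-120,121,15):
        p,o=pose(np.radians(d),sg=sg);p2,_=pose(np.radians(d),rho=.15,sg=sg)
        print(sg,d,env.solve_ik(p,o),env.solve_ik(p2,o) is not None)
print(env.get_obs()['time_s'],env.get_obs()['joint_positions'])
E
```

```text
[-19.61  -8.34   1.09]
knob change 2.540952380952381
1 -120 None False
1 -105 None False
1 -90 None False
1 -75 [ 0.15  0.85  0.19  1.9  -1.08  2.62] False
1 -60 [ 0.1   0.66  0.15  1.62 -0.94  2.23] True
1 -45 [ 0.01  0.51  0.12  1.45 -0.75  1.95] True
1 -30 [-0.12  0.4   0.12  1.37 -0.52  1.74] True
1 -15 [-0.28  0.34  0.12  1.35 -0.26  1.56] True
1 0 [-0.46  0.33  0.14  1.38  0.    1.38] True
1 15 [-0.62  0.37  0.17  1.46  0.25  1.21] True
1 30 [-0.77  0.47  0.21  1.58  0.46  1.01] True
1 45 [-0.87  0.6   0.25  1.74  0.62  0.8 ] True
1 60 [-0.95  0.75  0.29  1.93  0.74  0.55] False
1 75 None False
1 90 None False
1 105 None False
1 120 None False
-1 -120 None False
-1 -105 None False
-1 -90 None False
-1 -75 [ 0.15  0.85  0.19  1.9  -1.08 -0.52] False
-1 -60 [ 0.1   0.66  0.15  1.62 -0.94 -0.91] True
-1 -45 [ 0.01  0.51  0.12  1.45 -0.75 -1.19] True
-1 -30 [-0.12  0.4   0.12  1.37 -0.52 -1.4 ] True
-1 -15 [-0.28  0.34  0.12  1.35 -0.26 -1.58] True
-1 0 [-0.46  0.33  0.14  1.38  0.   -1.76] True
-1 15 [-0.62  0.37  0.17  1.46  0.25 -1.94] True
-1 30 [-0.77  0.47  0.21  1.58  0.46 -2.13] True
-1 45 [-0.87  0.6   0.25  1.74  0.62 -2.34] True
-1 60 [-0.95  0.75  0.29  1.93  0.74 -2.59] False
-1 75 None False
-1 90 None False
-1 105 None False
-1 120 None False
17.475 [ 0.16  0.19  0.16  1.55  0.   -1.78]<sys>:0: UserWarning: Gimbal lock detected. Setting third angle to zero since it is not possible to uniquely determine all angles.
```

The lever is home: the knob patch is unchanged from the start. The arm reaches about -60° to +50° round the rim. I'll go above the rim and look.

Run:
```python
from rig import env
from h import *
np.set_printoptions(precision=3,suppress=True)
p,o=pose(0,.20,-1)
env.move_pose(p,o)
env.grip(.7)
c=env.calibration('wrist');im=env.read_camera('wrist')[:,:,::-1].copy();cv2.imwrite('pics/w2raw.png',im)
for s in(-.015,.015):
    for t in np.linspace(-1.2,1.2,13):
        q=proj(c,A+a*s+.1*(-np.sin(t)*b+np.cos(t)*z));cv2.circle(im,tuple(int(round(v)) for v in q),2,(0,0,255),-1)
for s in(-.064,.064):
    q=proj(c,A+a*s+[0,0,.024]);cv2.drawMarker(im,tuple(int(v) for v in q),(0,255,0),0,10,1)
cv2.imwrite('pics/w2.png',im);ob=env.get_obs();print(ob['time_s'],ob['tcp_pos'],ob['wrist_force'],ob['torque'],c['xyz'])
```

```text
19.4667 [ 0.564 -0.184  0.335] [-0.264  0.4    0.285] [-0.035 -0.013 -0.01 ] [ 0.543 -0.257  0.506]
```

View pics/w2.png

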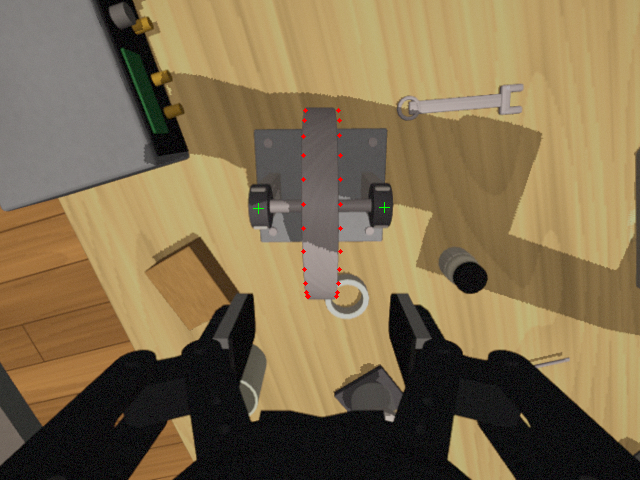

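The prediction overlies the rim and housings (258,208) and (384,207) within 1-2 px; I'll shift the centre 1 mm. I'll grip at the +y end of the range and ease off any axial preload.

```bash
sed -i 's/^A=.*/A=np.array([.5652,-.1833,.135])/' h.py
cat >> h.py <<'E'
def rec(env,psi,F0,log):
    env.hold(.1);W=[]
    for _ in range(4):
        o=env.get_obs();W.append(np.r_[o['wrist_force'],o['torque']]);env.hold(.02)
    w=np.mean(W,0)-F0;x=o['tcp_pos'];Rm=R.from_euler('xyz',o['orientation']).as_matrix()
    rad=-np.sin(psi)*b+np.cos(psi)*z;tan=np.cross(a,rad)
    f=w[:3];M0=-np.cross(x-A,f)@a-w[3:]@a
    log.append([psi,*x,*w,*Rm.ravel()])
    print(f"{np.degrees(psi):6.1f} Fa {f@a:6.2f} Frad {f@rad:6.2f} Ft {f@tan:6.2f} tauA {w[3:]@a:6.3f} tauT {w[3:]@tan:6.3f} tauR {w[3:]@rad:6.3f} M {M0:6.3f} rad-err {np.linalg.norm((x-A)-((x-A)@a)*a)-.076:.4f}")
    return f@a,f@rad
E
python3 - <<'E'
from rig import env
from h import *
d=np.radians(-55);log=[]
p,o=pose(d,.16,-1);env.move_pose(p,o)
p,o=pose(d,.076,-1);env.move_linear(p,o,velocity=.15)
ob=env.get_obs()
W=[]
for _ in range(4):
    ob=env.get_obs();W.append(np.r_[ob['wrist_force'],ob['torque']]);env.hold(.03)
F0=np.mean(W,0);np.save('F0.npy',F0);print(F0)
env.grip(0.);ob=env.get_obs();print(ob['finger_gap'],ob['grip_force'],ob['time_s'])
rec(env,d,F0,log)
p2=p+.001*a;env.move_linear(p2,velocity=.05);rec(env,d,F0,log)
env.move_linear(p,velocity=.05);rec(env,d,F0,log)
rd=(p-A)/.076
env.move_linear(p+.001*rd,velocity=.05);rec(env,d,F0,log)
env.move_linear(p,velocity=.05);rec(env,d,F0,log)
print(env.get_obs()['time_s'])
E
```

```text
Traceback (most recent call last):
  File "h.py", line 18, in <module>
    a=np.array([np.cos(SY),np.sin(SY),0]);b=np.array([-np.sin(SY),np.cos(SY),0]);z=np.array([0,0,1.])
                       ^^
NameError: name 'SY' is not defined
```

```bash
sed -i 's/^A=.*/A=np.array([.5652,-.1833,.135]);SY=-.27/' h.py
python3 - <<'E'
from rig import env
from h import *
d=np.radians(-55);log=[]
p,o=pose(d,.16,-1);env.move_pose(p,o)
p,o=pose(d,.076,-1);env.move_linear(p,o,velocity=.15)
W=[]
for _ in range(4):
    ob=env.get_obs();W.append(np.r_[ob['wrist_force'],ob['torque']]);env.hold(.03)
F0=np.mean(W,0);np.save('F0.npy',F0);print(F0.round(2))
env.grip(0.);ob=env.get_obs();print(ob['finger_gap'],ob['grip_force'],ob['time_s'])
rec(env,d,F0,log)
env.move_linear(p+.001*a,velocity=.05);rec(env,d,F0,log)
env.move_linear(p,velocity=.05);rec(env,d,F0,log)
rd=(p-A)/.076
env.move_linear(p+.001*rd,velocity=.05);rec(env,d,F0,log)
env.move_linear(p,velocity=.05);rec(env,d,F0,log)
print(env.get_obs()['time_s'])
E
```

```text
[ 0.04  0.28  0.55  0.72 -0.21 -0.02]
0.003141324923260132 0.0 21.7583
 -55.0 Fa   0.06 Frad  -0.53 Ft  -0.37 tauA  0.018 tauT  0.022 tauR  0.016 M  0.010 rad-err -0.0000
 -55.0 Fa   0.40 Frad  -0.67 Ft   0.04 tauA  0.015 tauT -0.010 tauR  0.041 M -0.018 rad-err -0.0000
 -55.0 Fa  -0.38 Frad  -0.71 Ft  -0.40 tauA -0.002 tauT  0.019 tauR  0.045 M  0.032 rad-err 0.0000
 -55.0 Fa   0.01 Frad  -0.51 Ft  -0.25 tauA  0.018 tauT  0.024 tauR -0.002 M  0.002 rad-err 0.0010
 -55.0 Fa  -0.01 Frad  -0.55 Ft  -0.31 tauA -0.011 tauT  0.019 tauR  0.003 M  0.035 rad-err -0.0000
23.5917
```

The fingers shut on nothing, so they are short of the rim. I'll look from here and also compute the true tip position from the earlier wrist view.

Run:
```python
from rig import env
from h import *
np.set_printoptions(precision=4,suppress=True)
d=np.radians(-55)
c=env.calibration('wrist');im=env.read_camera('wrist')[:,:,::-1].copy();o=env.get_obs();x=o['tcp_pos']
rd=-np.sin(d)*b+np.cos(d)*z
for r in(.076,.1):
  q=proj(c,A+rd*r);print(r,q);cv2.drawMarker(im,tuple(int(v) for v in q),(0,0,255),0,14,1)
for s in(-.015,.015):
    for t in np.linspace(-2,1,31):
        q=proj(c,A+a*s+.1*(-np.sin(t)*b+np.cos(t)*z));cv2.circle(im,tuple(int(round(v)) for v in q),1,(0,0,255),-1)
cv2.imwrite('pics/w3.png',im);print(x,A+rd*.076,c['xyz'],c['orientation'])
# tool frame camera
Rm=R.from_euler('xyz',o['orientation']);print('cam in tool',Rm.inv().apply(c['xyz']-x))
```

```text
0.076 [320.9126 282.8883]
0.1 [320.844  304.3605]
[ 0.5818 -0.1233  0.1786] [ 0.5818 -0.1233  0.1786] [ 0.6067 -0.0319  0.3411] [0.6535 0.0006 2.8704]
cam in tool [ 0.0788  0.0004 -0.1708]
```

View pics/w3.png

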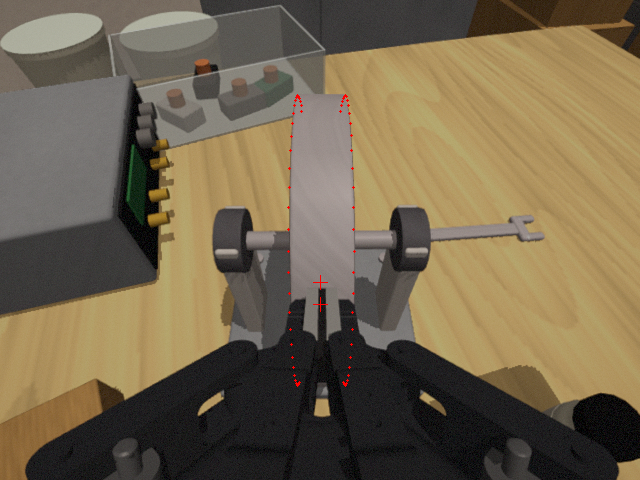

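The picture shows the shut fingers, tip at (321,290), lying just outside the rim. Tip geometry from the wrist camera puts the real fingertips about 31 mm short of the nominal TCP, which also explains the lever miss. I'll back off, go 28 mm deeper and grip.

```bash
sed -i 's/rho=.076/rho=.048/;s/-.076:/-.048:/' h.py
python3 - <<'E'
from rig import env
from h import *
d=np.radians(-55);log=[]
for t in(-65,-55,-30,0,30,45,50,55,60):
    p,o=pose(np.radians(t),sg=-1);j=env.solve_ik(p,o);print(t,None if j is None else j.round(2))
p,o=pose(d,.125,-1);env.move_linear(p,o,velocity=.2)
env.grip(.7)
p,o=pose(d,sg=-1);env.move_linear(p,o,velocity=.12)
W=[]
for _ in range(4):
    ob=env.get_obs();W.append(np.r_[ob['wrist_force'],ob['torque']]);env.hold(.03)
F0=np.mean(W,0);np.save('F0.npy',F0);print(F0.round(2))
env.grip(0.);ob=env.get_obs();print(ob['finger_gap'],ob['grip_force'],ob['time_s'])
rec(env,d,F0,log)
env.move_linear(p+.001*a,velocity=.05);rec(env,d,F0,log)
env.move_linear(p,velocity=.05);rec(env,d,F0,log)
print(env.get_obs()['time_s'])
E
```

```text
-65 [ 0.08  0.71  0.11  1.61 -1.02 -0.85]
-55 [ 0.04  0.6   0.08  1.46 -0.9  -1.06]
-30 [-0.15  0.41  0.06  1.3  -0.52 -1.43]
0 [-0.45  0.34  0.08  1.31  0.   -1.76]
30 [-0.74  0.47  0.15  1.51  0.46 -2.11]
45 [-0.85  0.59  0.19  1.67  0.63 -2.32]
50 [-0.87  0.64  0.2   1.73  0.68 -2.39]
55 [-0.9   0.69  0.22  1.8   0.72 -2.47]
60 [-0.92  0.74  0.23  1.87  0.76 -2.56]
[-0.56 -0.31  0.12  0.71 -0.2  -0.  ]
0.33565839264437564 59.325417280197144 25.9333
 -55.0 Fa  -2.70 Frad   6.52 Ft  -0.59 tauA  0.031 tauT -0.547 tauR  0.084 M -0.003 rad-err 0.0006
 -55.0 Fa  -9.03 Frad   7.95 Ft   0.58 tauA -0.147 tauT -1.798 tauR -0.067 M  0.117 rad-err 0.0006
 -55.0 Fa  -3.10 Frad   7.45 Ft  -0.55 tauA  0.026 tauT -0.667 tauR  0.105 M  0.000 rad-err 0.0006
26.9333
```

The rim is gripped (gap 28.5 mm). The axial nudge shows the torque is referred to a point about 0.29 m from the axle. Its bias follows the tool tilt as 0.91·sin ψ. I'll do the first measuring stroke.

```bash
cat >> h.py <<'E'
OFF=-.00045*a;RREF=.288
def meas(env,psi,n=14):
    env.hold(.1);W=[]
    for _ in range(n):
        o=env.get_obs();W.append(np.r_[o['wrist_force'],o['torque']]);env.hold(.015)
    W=np.array(W);w=W.mean(0);rad=-np.sin(psi)*b+np.cos(psi)*z;tan=np.cross(a,rad)
    f=w[:3];ta=w[3:]@a+.908*np.sin(psi);M=-(RREF*(f@tan)+ta)
    ms=-(RREF*(W[:,:3]@tan)+W[:,3:]@a)
    print(f"{np.degrees(psi):6.1f} Fa {f@a:6.2f} Frad {f@rad:6.2f} Ft {f@tan:6.2f} tauA {ta:6.3f} M {M:6.3f} +-{ms.std()/n**.5:.3f} M(Ft) {-.09*(f@tan):6.3f} M(tau) {.09/.198*ta:6.3f}")
    return M,f@tan,ta
def turn(env,d0,d1,v=.03,step=10,log=None):
    n=max(1,int(np.ceil(abs(d1-d0)/step)))
    for d in np.linspace(d0,d1,n+1)[1:]:
        p,o=pose(np.radians(d),sg=-1);env.move_linear(p+OFF,o,velocity=v)
        if log is not None: log.append((d,*meas(env,np.radians(d))))
E
python3 - <<'E'
from rig import env
from h import *
log=[];meas(env,np.radians(-55))
turn(env,-55,55,log=log);np.save('log1.npy',log)
o=env.get_obs();print(o['time_s'],o['finger_gap'],o['grip_force'])
E
```

```text
-55.0 Fa  -3.74 Frad   7.60 Ft  -0.31 tauA  0.011 M  0.079 +-0.040 M(Ft)  0.028 M(tau)  0.005
 -45.0 Fa   1.52 Frad   5.41 Ft  -5.69 tauA  1.123 M  0.517 +-0.038 M(Ft)  0.512 M(tau)  0.510
 -35.0 Fa   2.15 Frad   4.63 Ft  -6.24 tauA  1.285 M  0.511 +-0.046 M(Ft)  0.561 M(tau)  0.584
 -25.0 Fa   3.39 Frad   4.16 Ft  -6.47 tauA  1.468 M  0.394 +-0.040 M(Ft)  0.582 M(tau)  0.667
 -15.0 Fa   4.79 Frad   3.86 Ft  -7.08 tauA  1.612 M  0.427 +-0.031 M(Ft)  0.637 M(tau)  0.733
  -5.0 Fa   5.92 Frad   3.08 Ft  -7.35 tauA  1.714 M  0.402 +-0.045 M(Ft)  0.661 M(tau)  0.779
   5.0 Fa   7.13 Frad   2.52 Ft  -7.22 tauA  1.753 M  0.327 +-0.043 M(Ft)  0.650 M(tau)  0.797
  15.0 Fa   8.37 Frad   1.15 Ft  -5.42 tauA  1.172 M  0.389 +-0.043 M(Ft)  0.488 M(tau)  0.533
  25.0 Fa   9.68 Frad  -0.47 Ft  -3.66 tauA  0.791 M  0.263 +-0.036 M(Ft)  0.329 M(tau)  0.359
  35.0 Fa  12.49 Frad  -1.45 Ft  -1.63 tauA  0.277 M  0.191 +-0.045 M(Ft)  0.146 M(tau)  0.126
  45.0 Fa  13.94 Frad  -1.43 Ft  -1.70 tauA  0.334 M  0.156 +-0.037 M(Ft)  0.153 M(tau)  0.152
  55.0 Fa  15.97 Frad  -1.82 Ft  -1.36 tauA  0.228 M  0.164 +-0.034 M(Ft)  0.122 M(tau)  0.103
35.6167 0.3396287769094259 63.44839632511139
```

The moment fits lifting past the top at about θ≈66°, so the ballast starts about 114° from the bottom and needs another ~140° in + direction. I'll regrip, with the axle yaw corrected to -0.25 from the axial-force drift, and stroke again with free-air bias checks.

```bash
sed -i 's/SY=-.27/SY=-.25/;s/^OFF=.*/OFF=.001*a;RREF=.288/' h.py
sed -i 's/env.hold(.1);W=\[\]$/env.hold(.12);W=[]/;s/def meas(env,psi,n=14)/def meas(env,psi,n=60)/;s/;env.hold(.015)$/;(_%10==9) and env.hold(.01)/' h.py
python3 - <<'E'
from rig import env
from h import *
rd=np.radians
env.grip(.7)
p,o=pose(rd(55),.13,-1);env.move_linear(p,o,velocity=.15);F=[meas(env,rd(55))]
p,o=pose(0,.15,-1);env.move_pose(p,o);F+=[meas(env,0)]
p,o=pose(rd(-58),.125,-1);env.move_pose(p,o);F+=[meas(env,rd(-58))]
p,o=pose(rd(-58),sg=-1);env.move_linear(p+OFF,o,velocity=.12)
env.grip(0.)
ob=env.get_obs();print(ob['finger_gap'],ob['time_s'])
log=[(-58,*meas(env,rd(-58)))]
turn(env,-58,-8,log=log);np.save('log2.npy',log)
print(env.get_obs()['time_s'])
E
```

```text
Traceback (most recent call last):
rig.Unreachable: the arm cannot follow that straight line within its joint ranges
```

Run:
```python
from rig import env
from h import *
rd=np.radians
for r in(.08,.09,.1,.11,.12,.13):
    print(r,[env.solve_ik(*pose(rd(55),r,-1,tilt=t)) is not None for t in(0,-.1,-.2,-.3)], env.solve_ik(*pose(rd(50),r,-1,tilt=-.1)) is not None)
print(env.get_obs()['time_s'])
```

```text
0.08 [True, True, True, True] True
0.09 [True, True, True, True] True
0.1 [True, True, True, True] True
0.11 [False, True, True, True] True
0.12 [False, True, True, True] True
0.13 [False, True, True, True] True
36.0167
```

Run:
```python
from rig import env
from h import *
rd=np.radians
p,o=pose(rd(55),.13,-1,tilt=-.2);env.move_linear(p,o,velocity=.15);meas(env,rd(55)-.2)
p,o=pose(0,.15,-1);env.move_pose(p,o);meas(env,0)
p,o=pose(rd(-58),.125,-1);env.move_pose(p,o);meas(env,rd(-58))
p,o=pose(rd(-58),sg=-1);env.move_linear(p+OFF,o,velocity=.12)
env.grip(0.)
ob=env.get_obs();print(ob['finger_gap'],ob['time_s'])
log=[(-58,*meas(env,rd(-58)))]
turn(env,-58,-8,log=log);np.save('log2.npy',log)
print(env.get_obs()['time_s'])
```

```text
43.5 Fa   0.39 Frad   0.07 Ft  -0.11 tauA -0.011 M  0.041 +-0.023 M(Ft)  0.009 M(tau) -0.005
   0.0 Fa   0.15 Frad  -0.19 Ft   0.08 tauA  0.002 M -0.024 +-0.015 M(Ft) -0.007 M(tau)  0.001
 -58.0 Fa  -0.27 Frad  -0.14 Ft   0.15 tauA -0.024 M -0.019 +-0.021 M(Ft) -0.013 M(tau) -0.011
0.3376844554935077 39.9417
 -58.0 Fa   0.88 Frad   6.68 Ft   0.10 tauA  0.007 M -0.037 +-0.016 M(Ft) -0.009 M(tau)  0.003
 -48.0 Fa   0.08 Frad   6.57 Ft  -1.19 tauA  0.202 M  0.141 +-0.018 M(Ft)  0.107 M(tau)  0.092
 -38.0 Fa  -0.27 Frad   7.09 Ft  -2.21 tauA  0.582 M  0.055 +-0.014 M(Ft)  0.199 M(tau)  0.264
 -28.0 Fa  -1.06 Frad   7.10 Ft  -1.90 tauA  0.643 M -0.095 +-0.021 M(Ft)  0.171 M(tau)  0.292
 -18.0 Fa  -2.11 Frad   7.48 Ft  -2.55 tauA  0.738 M -0.004 +-0.014 M(Ft)  0.230 M(tau)  0.336
  -8.0 Fa  -3.18 Frad   8.11 Ft  -1.80 tauA  0.592 M -0.073 +-0.022 M(Ft)  0.162 M(tau)  0.269
43.0667
```

```bash
cat > fit.py <<'E'
import numpy as np,os
from scipy.optimize import least_squares
l1=np.load('log1.npy');l2=np.load('log2.npy')
D=np.degrees
def M_(l,R): return -(R*l[:,2]+l[:,3])
def model(x):
    R,P,b0,c1,c2=x
    m1,m2=M_(l1,R)+c1,M_(l2,R)+c2
    t1=np.radians(l1[:,0]+55)-m1/2.5
    t2=t1[-1]+np.radians(l2[:,0]+58)-m2/2.5
    return m1,m2,t1,t2
def res(x,skip=True):
    R,P,b0,c1,c2=x;m1,m2,t1,t2=model(x)
    r1=(m1-.3-P*np.sin(b0+t1))/.045;r2=(m2-.3-P*np.sin(b0+t2))/.025
    return np.r_[r1[1:],r2[2:],(P-.235)/.02,(c1)/.02,c2/.02]
if __name__=='__main__':
    for b0 in(1.,2.,3.):
        s=least_squares(res,[.29,.235,b0,0,0]);J=np.linalg.inv(s.jac.T@s.jac)
        print(s.cost,s.x.round(3),'b0 deg',D(s.x[2]),'+-',D(J[2,2]**.5))
    m1,m2,t1,t2=model(s.x)
    for m,t in((m1,t1),(m2,t2)):
        print(np.c_[D(t),D(t+s.x[2])%360,m,.3+s.x[1]*np.sin(t+s.x[2])].round(3))
E
python3 fit.py
```

```text
16.0633812983906 [ 0.299  0.277  1.873 -0.007  0.039] b0 deg 107.29283144450446 +- 6.4575999644162225
16.063381279190658 [ 0.299  0.277  1.873 -0.007  0.039] b0 deg 107.29080887853337 +- 6.457409185002222
16.063381294486682 [ 0.299  0.277  1.873 -0.007  0.039] b0 deg 107.29273929399574 +- 6.457591279070386
[[-3.15100e+00  1.04142e+02  5.74000e-01  5.68000e-01]
 [ 6.84100e+00  1.14134e+02  5.74000e-01  5.53000e-01]
 [ 1.94740e+01  1.26767e+02  4.59000e-01  5.22000e-01]
 [ 2.85540e+01  1.35847e+02  4.99000e-01  4.93000e-01]
 [ 3.90650e+01  1.46358e+02  4.77000e-01  4.53000e-01]
 [ 5.08160e+01  1.58109e+02  4.01000e-01  4.03000e-01]
 [ 5.98410e+01  1.67134e+02  4.43000e-01  3.62000e-01]
 [ 7.31840e+01  1.80477e+02  2.97000e-01  2.98000e-01]
 [ 8.53520e+01  1.92644e+02  2.03000e-01  2.39000e-01]
 [ 9.61390e+01  2.03431e+02  1.68000e-01  1.90000e-01]
 [ 1.06052e+02  2.13344e+02  1.72000e-01  1.48000e-01]]
[[ 1.06020e+02  2.13313e+02  1.00000e-03  1.48000e-01]
 [ 1.11623e+02  2.18916e+02  1.93000e-01  1.26000e-01]
 [ 1.23312e+02  2.30604e+02  1.20000e-01  8.60000e-02]
 [ 1.36833e+02  2.44126e+02 -3.40000e-02  5.10000e-02]
 [ 1.44587e+02  2.51879e+02  6.40000e-02  3.70000e-02]
 [ 1.56353e+02  2.63646e+02 -1.30000e-02  2.50000e-02]]
```

The fit gives the ballast at about 107±6° from the bottom at the start, so it is now around β≈264°. I'll finish this stroke, regrip, and carry on past the bottom to bracket it.

```bash
python3 - <<'E'
from rig import env
from h import *
rd=np.radians
log=[tuple(r) for r in np.load('log2.npy')]
turn(env,-8,52,log=log);np.save('log2.npy',log)
env.grip(.7)
p,o=pose(rd(52),.12,-1,tilt=-.2);env.move_linear(p,o,velocity=.2)
p,o=pose(0,.15,-1);env.move_pose(p,o)
p,o=pose(rd(-35),.12,-1);env.move_pose(p,o)
p,o=pose(rd(-35),sg=-1);env.move_linear(p+OFF,o,velocity=.15)
env.grip(0.)
ob=env.get_obs();print(ob['finger_gap'],ob['time_s'])
log=[(-35,*meas(env,rd(-35)))]
turn(env,-35,5,log=log);np.save('log3.npy',log)
print(env.get_obs()['time_s'])
E
python3 fit.py
```

```text
2.0 Fa  -4.03 Frad   8.12 Ft  -2.43 tauA  0.679 M  0.021 +-0.013 M(Ft)  0.219 M(tau)  0.309
  12.0 Fa  -4.02 Frad   8.91 Ft  -2.30 tauA  0.684 M -0.021 +-0.017 M(Ft)  0.207 M(tau)  0.311
  22.0 Fa  -4.37 Frad   9.11 Ft  -1.37 tauA  0.444 M -0.048 +-0.020 M(Ft)  0.124 M(tau)  0.202
  32.0 Fa  -4.73 Frad   8.67 Ft  -0.55 tauA  0.138 M  0.020 +-0.017 M(Ft)  0.049 M(tau)  0.063
  42.0 Fa  -4.82 Frad   8.07 Ft  -0.26 tauA  0.144 M -0.069 +-0.020 M(Ft)  0.024 M(tau)  0.066
  52.0 Fa  -4.02 Frad   6.45 Ft   0.24 tauA -0.063 M -0.007 +-0.009 M(Ft) -0.022 M(tau) -0.029
0.33707134618877915 49.8167
 -35.0 Fa  -3.11 Frad   6.65 Ft   0.77 tauA -0.215 M -0.007 +-0.015 M(Ft) -0.069 M(tau) -0.098
 -25.0 Fa  -3.06 Frad   6.34 Ft  -2.12 tauA  0.542 M  0.067 +-0.011 M(Ft)  0.190 M(tau)  0.246
 -15.0 Fa  -4.52 Frad   6.31 Ft  -2.39 tauA  0.611 M  0.076 +-0.018 M(Ft)  0.215 M(tau)  0.278
  -5.0 Fa  -5.33 Frad   5.65 Ft  -2.83 tauA  0.703 M  0.111 +-0.012 M(Ft)  0.254 M(tau)  0.319
   5.0 Fa  -5.40 Frad   5.86 Ft  -3.20 tauA  0.637 M  0.286 +-0.016 M(Ft)  0.288 M(tau)  0.289
52.35
32.69727816922713 [0.297
[... 834 characters left out ...]
2.03890e+02  1.98000e-01  1.91000e-01]]
[[ 1.04899e+02  2.03330e+02  2.40000e-02  1.93000e-01]
 [ 1.10562e+02  2.08993e+02  2.14000e-01  1.69000e-01]
 [ 1.22298e+02  2.20729e+02  1.38000e-01  1.24000e-01]
 [ 1.35805e+02  2.34237e+02 -1.50000e-02  8.10000e-02]
 [ 1.43589e+02  2.42020e+02  8.20000e-02  6.10000e-02]
 [ 1.55320e+02  2.53752e+02  6.00000e-03  4.10000e-02]
 [ 1.63045e+02  2.61476e+02  1.05000e-01  3.30000e-02]
 [ 1.74044e+02  2.72475e+02  6.20000e-02  3.00000e-02]
 [ 1.84854e+02  2.83286e+02  2.60000e-02  3.70000e-02]
 [ 1.93461e+02  2.91892e+02  8.70000e-02  4.90000e-02]
 [ 2.05558e+02  3.03990e+02 -4.00000e-03  7.60000e-02]
 [ 2.14250e+02  3.12682e+02  5.30000e-02  1.01000e-01]]
```

```bash
python3 - <<'E'
from rig import env
from h import *
log=[tuple(r) for r in np.load('log3.npy')]
turn(env,5,45,log=log);np.save('log3.npy',log)
print(env.get_obs()['time_s'])
E
cat > fit3.py <<'E'
import numpy as np
from scipy.optimize import least_squares
L=[np.load(f'log{i}.npy') for i in(1,2,3)];s0=[55,58,35];D=np.degrees;sk=[1,2,1];sg=[.05,.03,.025]
def model(x):
    R,P,b0=x[:3];out=[];t0=0
    for l,s,c in zip(L,s0,x[3:]):
        m=-(R*l[:,2]+l[:,3])+c;t=t0+np.radians(l[:,0]+s)-m/2.5;out.append((m,t));t0=t[-1]
    return out
def res(x):
    r=[]
    for (m,t),k,s in zip(model(x),sk,sg): r+=list(((m-.3-x[1]*np.sin(x[2]+t))/s)[k:])
    return np.r_[r,(x[1]-.235)/.02,x[3:]/.03]
s=least_squares(res,[.295,.235,1.8,0,0,0],loss='soft_l1');J=np.linalg.inv(s.jac.T@s.jac)
print(s.cost,s.x.round(3),'b0',D(s.x[2]),D(J[2,2]**.5))
for m,t in model(s.x): print(np.c_[D(t),D(t+s.x[2])%360,m,.3+s.x[1]*np.sin(t+s.x[2])].round(3))
E
python3 fit3.py
```

```text
15.0 Fa  -5.75 Frad   5.41 Ft  -3.30 tauA  0.677 M  0.272 +-0.013 M(Ft)  0.297 M(tau)  0.308
  25.0 Fa  -6.35 Frad   5.51 Ft  -3.25 tauA  0.708 M  0.230 +-0.013 M(Ft)  0.293 M(tau)  0.322
  35.0 Fa  -7.15 Frad   4.79 Ft  -2.98 tauA  0.637 M  0.220 +-0.015 M(Ft)  0.268 M(tau)  0.289
  45.0 Fa  -8.86 Frad   3.37 Ft  -2.15 tauA  0.270 M  0.349 +-0.015 M(Ft)  0.193 M(tau)  0.123
54.7167
23.7696740388821 [0.296 0.255 1.666 0.033 0.076 0.036] b0 95.45371886677957 5.640807203766174
[[ -3.701  91.753   0.598   0.554]
 [  6.326 101.779   0.597   0.549]
 [ 18.974 114.428   0.481   0.532]
 [ 28.093 123.547   0.52    0.512]
 [ 38.621 134.075   0.496   0.483]
 [ 50.364 145.818   0.42    0.443]
 [ 59.274 154.727   0.468   0.409]
 [ 72.504 167.958   0.327   0.353]
 [ 84.541 179.994   0.238   0.3  ]
 [ 95.333 190.786   0.204   0.252]
 [105.224 200.677   0.208   0.21 ]]
[[ 1.04335e+02  1.99789e+02  3.90000e-02  2.14000e-01]
 [ 1.10020e+02  2.05474e+02  2.27000e-01  1.90000e-01]
 [ 1.21775e+02  2.17229e+02  1.50000e-01  1.46000e-01]
 [ 1.35277e+02  2.30730e+02 -2.00000e-03  1.03000e-01]
 [ 1.43071e+02
[... 186 characters left out ...]
0e-02  4.50000e-02]
 [ 1.84316e+02  2.79770e+02  4.00000e-02  4.90000e-02]
 [ 1.92908e+02  2.88362e+02  1.01000e-01  5.80000e-02]
 [ 2.05001e+02  3.00454e+02  1.00000e-02  8.10000e-02]
 [ 2.13684e+02  3.09137e+02  6.70000e-02  1.03000e-01]]
[[2.13176e+02 3.08630e+02 2.20000e-02 1.01000e-01]
 [2.20915e+02 3.16369e+02 1.21000e-01 1.24000e-01]
 [2.30653e+02 3.26107e+02 1.32000e-01 1.58000e-01]
 [2.39766e+02 3.35220e+02 1.71000e-01 1.93000e-01]
 [2.45686e+02 3.41139e+02 3.49000e-01 2.18000e-01]
 [2.55990e+02 3.51444e+02 3.36000e-01 2.62000e-01]
 [2.66975e+02 2.42800e+00 2.93000e-01 3.11000e-01]
 [2.77246e+02 1.27000e+01 2.81000e-01 3.56000e-01]
 [2.84458e+02 1.99120e+01 4.03000e-01 3.87000e-01]]
```

The forward readings carry about ±0.05 N m of scatter. A reverse pass through the same places will bracket the bottom, because the ± drag cancels.

```bash
python3 - <<'E'
from rig import env
from h import *
log=[]
turn(env,45,29,step=20)
turn(env,29,-3,step=8,log=log);np.save('log4.npy',log)
print(env.get_obs()['time_s'])
E
cat > fit4.py <<'E'
import numpy as np
from scipy.optimize import least_squares
L=[np.load(f'log{i}.npy') for i in(1,2,3,4)];D=np.degrees;sk=[1,2,1,0];sg=[.06,.04,.04,.04]
def model(x):
    R=x[0];out=[];t0=0
    for i,l in enumerate(L):
        m=-(R*l[:,2]+l[:,3])+x[3+min(i,2)]
        t=(t0 if i<3 else b3)+np.radians(l[:,0]+[55,58,35,35][i])-m/2.5;out.append((m,t))
        b3=t0;t0=t[-1]
    return out
def res(x):
    r=[]
    for i,((m,t),k,s) in enumerate(zip(model(x),sk,sg)): r+=list(((m-(.3 if i<3 else -.3)-x[1]*np.sin(x[2]+t))/s)[k:])
    return np.r_[r,(x[1]-.235)/.02,x[3:]/.03]
s=least_squares(res,[.295,.235,1.8,0,0,0],loss='soft_l1');J=np.linalg.inv(s.jac.T@s.jac)
print(s.cost,s.x.round(3),'b0',D(s.x[2]),D(J[2,2]**.5))
for i,(m,t) in enumerate(model(s.x)):
    if i>1: print(np.c_[D(t),(D(t+s.x[2])+180)%360-180,m,[.3,.3,.3,-.3][i]+s.x[1]*np.sin(t+s.x[2])].round(3))
E
python3 fit4.py
```

```text
21.0 Fa  -7.26 Frad   4.34 Ft   2.98 tauA -0.761 M -0.099 +-0.020 M(Ft) -0.269 M(tau) -0.346
  13.0 Fa  -7.32 Frad   5.64 Ft   3.30 tauA -0.804 M -0.147 +-0.021 M(Ft) -0.297 M(tau) -0.366
   5.0 Fa  -7.09 Frad   7.45 Ft   3.70 tauA -0.838 M -0.227 +-0.017 M(Ft) -0.333 M(tau) -0.381
  -3.0 Fa  -7.22 Frad   8.76 Ft   4.31 tauA -0.924 M -0.317 +-0.026 M(Ft) -0.388 M(tau) -0.420
57.475
20.069880305334436 [3.070e-01 2.760e-01 1.671e+00 1.000e-03 3.900e-02 1.000e-03] b0 95.72080304456131 5.074135505321651
[[ 2.15510e+02 -4.87690e+01 -2.10000e-02  9.30000e-02]
 [ 2.22574e+02 -4.17050e+01  1.07000e-01  1.17000e-01]
 [ 2.32248e+02 -3.20310e+01  1.21000e-01  1.54000e-01]
 [ 2.41258e+02 -2.30210e+01  1.65000e-01  1.92000e-01]
 [ 2.47089e+02 -1.71900e+01  3.47000e-01  2.19000e-01]
 [ 2.57372e+02 -6.90700e+00  3.34000e-01  2.67000e-01]
 [ 2.68367e+02  4.08700e+00  2.91000e-01  3.20000e-01]
 [ 2.78703e+02  1.44240e+01  2.76000e-01  3.69000e-01]
 [ 2.86108e+02  2.18290e+01  3.89000e-01  4.03000e-01]]
[[ 2.74546e+02  1.02670e+01 -1.53000e-01 -2.51000e-01]
 [ 2.67794e+02  3.51500e+00 -2.08000e-01 -2.83000e-01]
 [ 2.61796e+02 -2.48300e+00 -2.95000e-01 -3.12000e-01]
 [ 2.56107e+02 -8.17200e+00 -3.96000e-01 -3.39000e-01]]
```

Run:
```python
from rig import env
import h
from h import *
h.meas.__defaults__=(150,)
f=[];r=[]
turn(env,-3,16,step=30,log=f);turn(env,16,30,step=7,log=f)
turn(env,30,12,step=30,log=r);turn(env,12,0,step=6,log=r)
np.save('log5.npy',f);np.save('log6.npy',r);print(env.get_obs()['time_s'])
for Rr in(.29,.3,.307):
  for l,D in((f,.3),(r,-.3),(np.load('log3.npy')[4:],.3),(np.load('log4.npy'),-.3)):
    l=np.array(l);m=-(Rr*l[:,2]+l[:,3]);print(Rr,np.c_[215+l[:,0]+35-np.degrees(m/2.5),m-D].round(3).tolist())
```

```text
16.0 Fa  -8.20 Frad   4.43 Ft   0.35 tauA -0.319 M  0.217 +-0.012 M(Ft) -0.032 M(tau) -0.145
  23.0 Fa  -9.06 Frad   3.48 Ft  -2.68 tauA  0.517 M  0.256 +-0.014 M(Ft)  0.242 M(tau)  0.235
  30.0 Fa  -9.92 Frad   1.41 Ft  -3.43 tauA  0.728 M  0.259 +-0.017 M(Ft)  0.309 M(tau)  0.331
  12.0 Fa  -8.52 Frad   6.74 Ft   0.78 tauA  0.008 M -0.231 +-0.011 M(Ft) -0.070 M(tau)  0.004
   6.0 Fa  -8.14 Frad   7.21 Ft   3.02 tauA -0.676 M -0.195 +-0.010 M(Ft) -0.272 M(tau) -0.307
   0.0 Fa  -8.21 Frad   7.96 Ft   4.60 tauA -1.093 M -0.230 +-0.007 M(Ft) -0.414 M(tau) -0.497
61.5667
0.29 [[261.045, -0.084], [267.014, -0.039], [273.9, -0.034]]
0.29 [[267.335, 0.067], [260.613, 0.099], [255.486, 0.061]]
0.29 [[248.293, -0.007], [258.611, -0.021], [269.589, -0.064], [279.819, -0.074], [286.91, 0.053]]
0.29 [[273.395, 0.196], [266.521, 0.146], [260.374, 0.066], [254.453, -0.025]]
0.3 [[261.126, -0.087], [266.399, -0.012], [273.114, 0.0]]
0.3 [[267.513, 0.059], [261.306, 0.068], [256.539, 0.015]]
0.3 [[247.558, 0.025], [257.855, 0.012], [268.843, -0.031], [279.138, -0.044], [286.418, 0.074]]
0.3 [[274.079, 0.166], [267.278, 0.113], [261.221, 0.029], [255.44, -0.068]]
0.307 [[261.183, -0.09], [265.969, 0.007], [272.564, 0.024]]
0.307 [[267.638, 0.054], [261.792, 0.047], [257.277, -0.018]]
0.307 [[247.044, 0.047], [257.326, 0.035], [268.321, -0.009], [278.66, -0.023], [286.073, 0.09]]
0.307 [[274.557, 0.145], [267.808, 0.09], [261.815, 0.003], [256.131, -0.098]]
```

The forward and reverse passes agree on a null near θ≈261°, i.e. the ballast is at the bottom there. I'll bring the disc there, unwind the rubber, and hand in still gripped.

Run:
```python
from rig import env
from h import *
turn(env,0,18,step=9)
log=[];meas(env,np.radians(18))
turn(env,18,11,step=7,log=log)
o=env.get_obs();print(o['time_s'],o['finger_gap'],o['grip_force'])
print(env.close_job())
```

```text
18.0 Fa  -9.19 Frad   3.73 Ft  -2.21 tauA  0.358 M  0.277 +-0.014 M(Ft)  0.199 M(tau)  0.163
  11.0 Fa  -8.28 Frad   5.55 Ft   2.64 tauA -0.716 M -0.045 +-0.017 M(Ft) -0.238 M(tau) -0.326
63.0417 0.336581541040358 64.73450571298599
the job is handed in; nothing more can be done
None
```

The job is handed in at 63 s: I pushed the oiler's lever to its stop on the second try and it sprang home, then turned the pulley until the heavy side pointed down by feel (within roughly 5–10°), and it is still gripped and held there.

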